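# Set, lock and start the fume extractor

## Robot

A 6-joint arm with a two-finger parallel gripper is mounted at the origin on a cart in front of the work surface, level with it; the furniture and walls round the work are solid. World frame = base frame: x ahead of the robot, y to its left, z up, the work surface at z = 0. Lengths are in m, angles in degrees, forces in N, time in s.
With the tool pointing down it reaches from about 0.25 to 0.725 m from the base axis. Payload 9.7 kg.
Tool frame: the origin (TCP) lies midway between the tips of the shut fingers; the grasp point (between the pads) lies bot.hold_point_z behind it (bot.hold_point_z is the distance from the TCP to the grasp point, in m); z points along the fingers, y is the line along which they close (so a half turn about z gives the same grasp; the last joint's range is limited). The gripper opens to 85 mm and grips with 20 to 120 N. Pads are 22 mm wide; open, the fingers measure 114 mm over their backs; the gripper's body (76 mm by 85 mm) begins 54 mm behind the grasp point. The pads swing forward as they close: fully open they stand 13 mm farther back than shut.
Start: joints at [68.354, 4.979, 10.078, 95.1, 0, 90], TCP at [0.203, 0.511, 0.231] pointing down, gripper open.
Joint ranges: [-179.16, 179.16], [-48.56, 103.87], [-65.8, 70.77], [-126.05, 130.52], [-82.76, 87.17], [-180, 180]. Speed limits (degrees/s): [127.2, 127.2, 147.25, 180, 180, 180].

## Interface

Orientations are given as [roll, pitch, yaw] about the fixed x, y, z axes, in that order (R = Rz(yaw) Ry(pitch) Rx(roll)).
In Python, from workcell import bot, camera, camera_model, ticket gives the robot as it stands.
- The arm moves only by the tool send_rows, never from a script. Its argument "targets" is text: rows parted by semicolons, each of 5 numbers parted by spaces: the shift along the tool's x, y, z in mm, then the turn about the tool's z in degrees, then the closure in counts, from 0 (fully open) to 255 (shut). A call has 1 to 20 rows; each row is the pose to reach, as a shift and turn from the pose commanded when the call began, along the tool's axes at that moment; what a row does not reach only later rows make up. A row lasts 1/8 s, in which the tool goes at most 62.5 mm and 10.7 degrees, less where a joint would pass 70% of its speed; a pose out of reach is approached as far as the arm can. A call with a gripper value outside its range is refused whole. The fingers move at their own pace and stop on an object; "newtons" is the grip in N (left out, the last holds). Time passes only in rows, so rows that repeat a pose let the fingers close. It gives the time, the measured TCP pose, the force, the opening and the grip force at its end, in the units of the state.
- bot.get_obs(): the state, without advancing time (a new reading comes with each control period).
- camera(name): name is "side" or "top" or "wrist"; returns the picture (420x560x3 uint8, blue, green, red); there is no depth.
- camera_model(name): a dict with "K" (3x3 intrinsics, pixels), "pose" (4x4, takes a point from camera to world coordinates); the wrist camera has in their place "T_tool_cam" (4x4, takes a point from camera to tool coordinates, whose origin is the TCP and whose axes are the flange's). Camera axes: x right, y down, z forward; pixel columns grow to the right and rows downward; lengths in m; the calibration is good to about 2 mm. A picture is of the moment at which its call begins: read the wrist's pose just before it. camera_model takes no time and is no camera call.
- ticket.job_done(): hands the job in; it is judged then, once.
The state is a dict: "time": time; "q": joint angles; "qd": joint speeds; "joint_efforts": joint torques, N m; "ee_pos": TCP position; "tcp_rot": TCP orientation; "wrist_force": force on the tool from outside, world axes, zero at the start; "torque": the same for the moment, N m; "opening": finger opening in m; "grasp_force": force on a finger pad.
Only numpy, scipy, OpenCV 4.12 (cv2) and the standard library are available. Lean on these libraries where they do the work, as an engineer would, in place of code of your own. Each camera call takes 0.05 s, during which the arm holds its last target. There are 200 camera calls.

## Task

Get the bench fume extractor ready: with its upright lever still pushed in, swing the lever until it stands centred between the two prongs of the set mark on the dial. Then pull the lever straight out towards the front until it snaps into its locked position, still centred on the mark, and after that flip the toggle switch on top fully over to the back to start the fan. Leave the jar, the board stack and the multimeter where they are.

Things in the scene. Friction and masses are not known exactly. Their poses are not given: they have to be found in the camera images.
- damper: Fume extractor unit, a grey box fixed to the desk, 110 (x, deep) x 240 (y, wide) x 110 mm (z, high). Origin at the centre of its underside; -x points out of its front face (roughly to the robot), y to the left seen from the front, z up. On the front face (x = -55 mm) is a black dial, 50 mm in radius, centred at y = +45, z = 60 mm. Its flat top (z = 110 mm) is bare but for the toggle switch.
- lever_pivot (a point): Point on the turning axis of the lever, in the mid plane of the lever's arm: in the unit's frame at x = -77 mm, y = +45 mm, z = 60 mm when pushed in, x = -97 mm when locked. Its frame turns with the lever: z points along the arm to its tip.
- lever_tip (a point): Upper end of the lever, 132 mm from the pivot along the arm: a steel bar 12 mm wide, 10 mm thick (front to back), its last 34 mm a black grip 18 mm wide, 16 mm thick. It clears the box's top at every setting, so closed fingertips about 30 mm below its end (which rises and falls as it swings) can push it sideways or pull it from behind. Same axes as lever_pivot.
- lever (a joint): Angle of the lever about the dial's axis, rad: 0 upright, positive leaning to the right seen from the front (unit's -y), range -0.9 to 0.9. Friction of about 0.18 N m holds it wherever it is left (1 to 2 N sideways at its end turns it), pushed in or pulled out. It starts leaning left.
- pull (a joint): How far the lever is pulled out along its axis (unit's -x), m: 0 pushed in, 0.020 snapped out and locked. A snap spring pushes it to whichever end is nearer (it tips over at about 0.010) with about 5 N; a pull of about 8 N overcomes it.
- mark (a joint): Angle of the set mark about the same axis and counted the same way as joint lever, rad, -0.9 to 0.9. Clamped: it is not to be moved.
- mark_tip (a point): Middle between the tips of the two prongs of the set mark: a steel fork on the dial, prongs 5 mm wide, 34 mm long, 20 mm apart inside, reaching 48 mm from the dial's centre. z points from the dial's centre outward between the prongs.
- switch_tip (a point): Tip of the steel toggle lever on top of the unit near its right end (unit's x = +10 mm, y = -85 mm). It is the centre of a ball 26 mm across at the end of a 10 mm rod, 50 mm from the hinge; the hinge runs along the unit's y at z = 132 mm on a black base 70 x 50 mm whose top is at z = 135 mm (the round hinge boss reaches 145 mm). Friction about 0.06 N m: push the ball to the back with about 2 N.
- switch (a joint): Toggle angle, rad: 0 leaning to the front (off), 1.0 leaning to the back (on). It stays where it is left.
- flux: Small jar of flux with an orange cap, 41 mm across, 50 mm high, loose; origin at the centre of its underside. Bystander.
- boards: Stack of three green circuit boards, 47 x 66 x 37 mm, loose; origin at the centre of its underside. Bystander.
- meter: Orange and black multimeter lying flat, 146 x 80 x 47 mm, loose; origin at the centre of its underside. Bystander.

How it is judged:
By the outcome, as a careful person would: the job done as asked, in the order asked, and still so for the second after the job is handed in, with the robot touching nothing.
It also fails if it takes over 51 s, if anything falls off the work surface, if the arm or the gripper's body presses on something with over 40 N, if the wrist force passes 120 N, or if a joint passes its speed limit or range.

## Working session

There is one attempt and no reset: what is moved stays moved. The work goes in short steps, Python scripts to look and compute and a tool call to move; the robot and the scene stay as the last step left them, time stands still between calls to the robot, and variables do not carry over. Pictures are saved under pics/ and viewed, at most 11 in all, crops included, and the job is handed in when it is done.

Besides the shell and the picture viewer there is one more tool, called after "Request:" in YAML: its name, and indented under it one key for each argument. send_rows: Moves the arm, as the interface text tells. Its arguments: {"type":"object","properties":{"targets":{"type":"string"},"newtons":{"type":"number"}},"required":["targets"]}

```bash
mkdir -p pics
python3 - <<'E'
from workcell import bot,camera,camera_model
import cv2,numpy as np
np.set_printoptions(precision=4,suppress=True)
o=bot.get_obs();print(o['time'],o['ee_pos'],o['tcp_rot'],o['opening'],bot.hold_point_z)
for n in ('side','top','wrist'):
    cv2.imwrite(f'pics/{n}0.png',camera(n));m=camera_model(n)
    print(n,m['K'].tolist() if hasattr(m['K'],'tolist') else m['K']);print(np.array(m.get('pose',m.get('T_tool_cam'))))
E
```

```text
0.0 [0.2028 0.511  0.2306] [-179.9227   -0.0022  158.3534] 0.08510341302140312 0.0187
side [[446.56628377399016, 0.0, 280.07099101786946], [0.0, 446.56628377399016, 213.05739062781927], [0.0, 0.0, 1.0]]
[[-0.9986  0.0252 -0.0459  0.6089]
 [ 0.0514  0.644  -0.7633  0.7612]
 [ 0.0103 -0.7646 -0.6444  0.7546]
 [ 0.      0.      0.      1.    ]]
top [[453.2762388530697, 0.0, 282.4866177573809], [0.0, 453.2762388530697, 209.9919928247563], [0.0, 0.0, 1.0]]
[[ 0.0187 -0.9834  0.1805  0.3751]
 [-0.9996 -0.0224 -0.0185  0.0222]
 [ 0.0222 -0.18   -0.9834  1.0743]
 [ 0.      0.      0.      1.    ]]
wrist [[355.44264057863444, 0.0, 281.6029273302652], [0.0, 355.44264057863444, 207.03742125302298], [0.0, 0.0, 1.0]]
[[ 0.0007 -0.9652 -0.2615  0.066 ]
 [ 1.      0.0004  0.0015 -0.0005]
 [-0.0014 -0.2615  0.9652 -0.143 ]
 [ 0.      0.      0.      1.    ]]
```

View pics/side0.png

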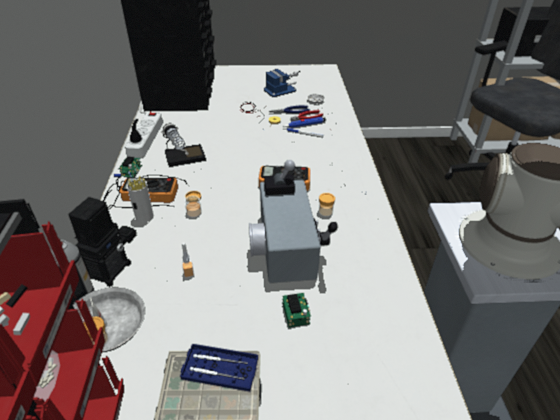

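View pics/top0.png

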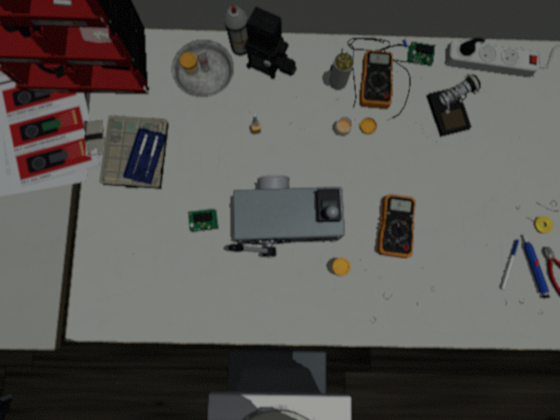

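The side view shows the unit at about (290,230) with the lever on its right side at (330,232). The top view shows the box at (232–344,188–242), the lever tip at about (235,248), the switch ball at (331,212), the jar at (341,267), the boards at (203,220) and the meter at (397,226).

```bash
cat > h.py <<'E'
import numpy as np,cv2
from workcell import camera_model
def ray(n,px):
    m=camera_model(n);T=np.array(m['pose']);d=T[:3,:3]@np.linalg.inv(np.array(m['K']))@[px[0],px[1],1];return T[:3,3],d
def onz(n,px,z):
    o,d=ray(n,px);return o+d*(z-o[2])/d[2]
def rays(obs):  # least-squares point from list of (origin, dir)
    A=0;b=0;P=[]
    for o,d in obs:
        d=d/np.linalg.norm(d);M=np.eye(3)-np.outer(d,d);A=A+M;b=b+M@o
    p=np.linalg.solve(A,b)
    return p,[round(1e3*np.linalg.norm(np.cross(p-o,d/np.linalg.norm(d))),1) for o,d in obs]
E
python3 - <<'E'
import cv2,numpy as np
from h import *
t=cv2.imread('pics/top0.png');s=cv2.imread('pics/side0.png')
print(t[215,270],t[160,270],t[251,268],s[250,290])
a=cv2.resize(t[175:285,190:360],None,fx=4.5,fy=4.5,interpolation=cv2.INTER_CUBIC)
cv2.imwrite('pics/tz.png',cv2.convertScaleAbs(a,alpha=1.8,beta=10))
b=cv2.resize(s[150:300,230:360],None,fx=4,fy=4,interpolation=cv2.INTER_CUBIC);cv2.imwrite('pics/sz.png',b)
E
```

```text
[97 95 86] [123 128 124] [34 32 31] [73 70 64]
```

View pics/tz.png

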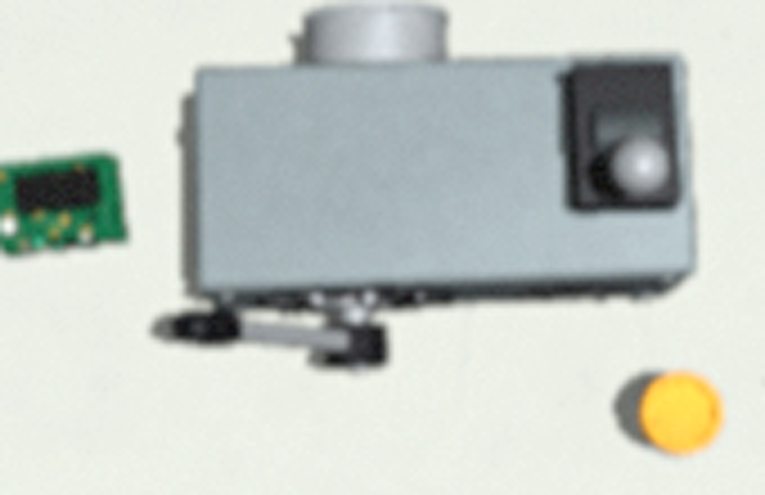

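View pics/sz.png

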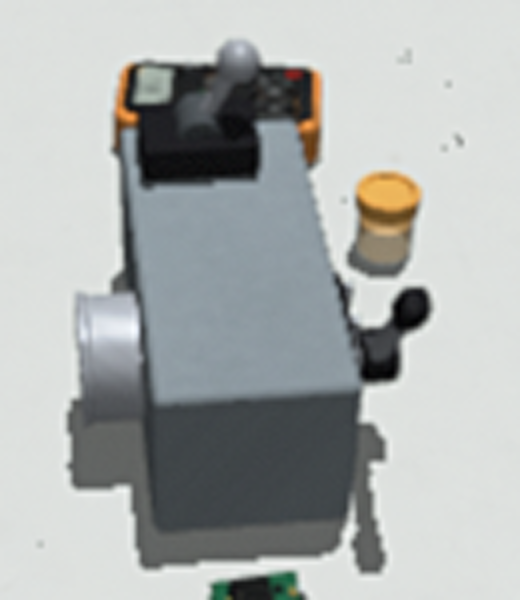

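tz: the top face corners are at (197,67), (200,290), (693,270) and (682,55), with the ball at (640,165) and the grip from (155,327) to (235,327). sz: the ball is at (238,62) and the grip at (413,306).

Run:
```python
from h import *
np.set_printoptions(precision=4,suppress=True)
T=lambda u,v:(190-.4+u/4.5,175-.4+v/4.5);S=lambda u,v:(230-.4+u/4,150-.4+v/4)
C=[onz('top',T(*p),.11) for p in [(197,67),(200,290),(693,270),(682,55)]]
C=np.array(C);print(C,np.linalg.norm(np.roll(C,-1,0)-C,axis=1))
D=np.array([onz('side',S(*p),.11) for p in [(122,122),(155,402),(358,388),(298,120)]]);print('side',D)
ref=np.array([[55,120],[-55,120],[-55,-120],[55,-120]])/1e3
def fit(C):
    c=C[:,:2].mean(0);H=ref.T@(C[:,:2]-c);th=np.arctan2(H[0,1]-H[1,0],H[0,0]+H[1,1]);return c,np.degrees(th)
c,th=fit(C);print('unit',c,th)
for nm,a,b in(('ball',(640,165),(238,62)),('grip',(193,327),(413,306))):
    p,e=rays([ray('top',T(*a)),ray('side',S(*b))]);t=np.radians(th);R=np.array([[np.cos(t),-np.sin(t)],[np.sin(t),np.cos(t)]]);print(nm,p,e,'unit',R.T@(p[:2]-c))
for n,p in(('jar',(682,413)),):print(n,onz('top',T(*p),.05))
```

```text
[[ 0.595   0.1118  0.11  ]
 [ 0.4867  0.1063  0.11  ]
 [ 0.5013 -0.1282  0.11  ]
 [ 0.6066 -0.1234  0.11  ]] [0.1084 0.2349 0.1054 0.2355]
side [[ 0.6055 -0.1295  0.11  ]
 [ 0.5929  0.1138  0.11  ]
 [ 0.4882  0.1079  0.11  ]
 [ 0.4973 -0.1276  0.11  ]]
unit [ 0.5474 -0.0084] 3.1180662840354723
ball [ 0.5388 -0.0941  0.1766] [np.float64(0.7), np.float64(0.7)] unit [-0.0133 -0.0851]
grip [0.4638 0.1042 0.1625] [np.float64(0.1), np.float64(0.1)] unit [-0.0773  0.117 ]
jar [ 0.437  -0.1316  0.05  ]
```

Request:
send_rows:
  targets: "-279 -439 44 68 255;-279 -439 44 68 255;-279 -439 44 68 255;-279 -439 44 68 255;-279 -439 44 68 255;-279 -439 44 68 255;-279 -439 44 68 255;-279 -439 44 68 255;-279 -439 44 68 255;-279 -439 44 68 255;-279 -439 44 68 255;-279 -439 44 68 255"

```text
time: 1.65
ee_pos: [0.3002, 0.001, 0.1873]
tcp_rot: [180.0, -0.0, 90.5]
wrist_force: [-0.5, 0.5, 0.4]
opening: -0.0001
grasp_force: 0.0
```

Run:
```python
from workcell import bot,camera
import cv2,numpy as np,json
o=bot.get_obs();print(o['time'],o['ee_pos'],o['tcp_rot'],o['q'],o['wrist_force'])
im=camera('wrist');cv2.imwrite('pics/w1.png',im);json.dump([list(map(float,o['ee_pos'])),list(map(float,o['tcp_rot']))],open('w1.json','w'))
```

```text
1.65 [0.30024098 0.00103489 0.18734596] [ 1.79996854e+02 -5.33655599e-03  9.04552171e+01] [ 1.92411346e-01 -3.02043526e+01 -2.38183454e+01  9.63828859e+01
  5.35092887e-03  8.97371945e+01] [-0.49010896  0.54503853  0.4188175 ]
```

View pics/w1.png

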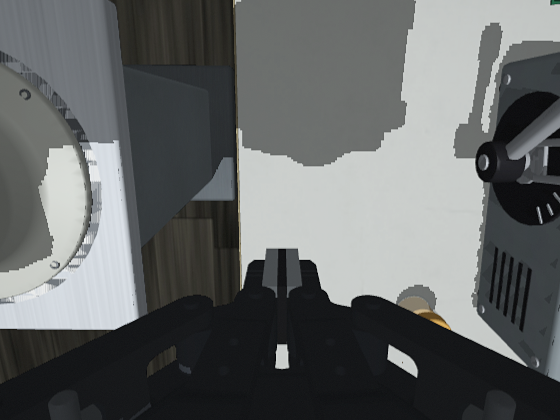

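The wrist view shows the dial cut off at the right edge. The lever hub is at (490,160) and the fork near (545,160). I need to shift the view a little.

Request:
send_rows:
  targets: "0 15 -40 0 255;0 20 -50 0 255;0 20 -50 0 255;0 20 -50 0 255"

```text
time: 2.2
ee_pos: [0.3198, 0.0006, 0.2364]
tcp_rot: [-179.9, -0.0, 90.4]
wrist_force: [-0.1, 0.1, -1.5]
opening: 0.0001
grasp_force: 0.0
```

Run:
```python
from workcell import bot,camera
import cv2,numpy as np,json
o=bot.get_obs();print(o['time'],o['ee_pos'],o['tcp_rot'])
im=camera('wrist');cv2.imwrite('pics/w2.png',im);json.dump([list(map(float,o['ee_pos'])),list(map(float,o['tcp_rot']))],open('w2.json','w'))
cv2.imwrite('pics/w2z.png',cv2.resize(im[60:260,400:560],None,fx=3,fy=3,interpolation=cv2.INTER_CUBIC))
```

```text
2.2 [0.31982276 0.0006038  0.23644149] [-1.79930272e+02 -5.48178868e-04  9.03896982e+01]
```

View pics/w2z.png

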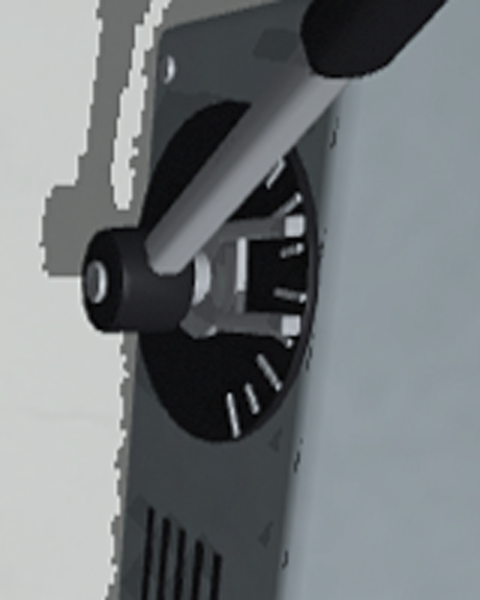

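The zoomed crop shows prong end faces at (294,225) and (291,325), the dial outline in columns 135–317 and rows 98–440, the hub cap at (96,282), and the arm leaning left (up in the picture).

```bash
cat >> h.py <<'E'
from scipy.spatial.transform import Rotation as Ro
c=np.array([.5475,-.0084,0]);RU=Ro.from_euler('z',3.1,degrees=True).as_matrix()
def wray(pose,px):
    m=camera_model('wrist');T=np.eye(4);T[:3,:3]=Ro.from_euler('xyz',pose[1],degrees=True).as_matrix();T[:3,3]=pose[0];T=T@np.array(m['T_tool_cam'])
    return T[:3,3],T[:3,:3]@np.linalg.inv(np.array(m['K']))@[px[0],px[1],1]
def U(p):return RU.T@(np.asarray(p)-c)
def onux(r,xu):  # ray on unit plane x=xu, unit coords
    o=U(r[0]);d=RU.T@r[1];return o+d*(xu-o[0])/d[0]
E
python3 - <<'E'
from h import *
import json
np.set_printoptions(precision=1,suppress=True)
P=json.load(open('w2.json'));Z=lambda u,v:(400-.33+u/3,60-.33+v/3)
for xu in(-.055,-.060,-.065):
    f=lambda u,v:1e3*onux(wray(P,Z(u,v)),xu)
    a,b=f(294,225),f(291,325);m=(a+b)/2-[0,45,60]
    print(xu,a,b,np.linalg.norm(a-b),'m',m,'ang',-np.arctan2(m[1],m[2]).round(3),'perp',np.arctan2((a-b)[2],(a-b)[1]).round(3))
    print('  dial L,R,T,B',f(250,98)[1:],f(225,440)[1:],f(317,270)[1:],f(140,270)[1:])
print('front top edge corner(zoom 290,560)/(335,100)',[1e3*onux(wray(P,Z(*q)),-.055) for q in((283,560),(340,80))])
print('hub end',1e3*onux(wray(P,Z(96,282)),-.090))
E
```

```text
-0.055 [-55.   61.2  94.5] [-55.   35.3  98.1] 26.089575918536934 m [-55.    3.2  36.3] ang -0.089 perp -0.137
  dial L,R,T,B [94.2 67.3] [-3.4 71.7] [ 50.7 106.5] [40.4  7.5]
-0.06 [-60.   61.9 103. ] [-60.   36.9 106.5] 25.315796801783158 m [-60.    4.4  44.7] ang -0.098 perp -0.137
  dial L,R,T,B [94.  76.6] [-0.7 80.8] [ 51.8 114.6] [41.8 18.6]
-0.065 [-65.   62.7 111.4] [-65.   38.4 114.8] 24.542017685029375 m [-65.    5.5  53.1] ang -0.104 perp -0.137
  dial L,R,T,B [93.8 85.8] [ 2.  89.9] [ 52.8 122.7] [43.2 29.6]
front top edge corner(zoom 290,560)/(335,100) [array([-55. , -28. , 106.4]), array([-55. ,  96.5, 106.8])]
hub end [-90.   43.5  56.1]
```

Request:
send_rows:
  targets: "60 0 0 -2.7 255;120 0 0 -2.7 255;150 20 0 -2.7 255;150 80 0 -2.7 255;150 143 0 -2.7 255;150 143 40 -2.7 255;150 143 88 -2.7 255;150 143 88 -2.7 255;150 143 88 -2.7 255;150 143 88 -2.7 255;150 143 88 -2.7 255"

```text
time: 3.62
ee_pos: [0.4629, 0.1515, 0.1509]
tcp_rot: [179.9, -0.0, 93.1]
wrist_force: [0.0, 0.2, -0.8]
opening: 0.0005
grasp_force: 0.0
```

Run:
```python
from h import *
from workcell import bot
o=bot.get_obs();print(o['time'],o['tcp_rot'],1e3*U(o['ee_pos']))
```

```text
3.625 [ 1.79858101e+02 -3.89829061e-02  9.30562179e+01] [-75.79267992 164.22920561 150.90128968]
```

Request:
send_rows:
  targets: "-10 0 0 0 255;-20 0 0 0 255;-30 0 0 0 255;-40 0 0 0 255;-48 0 0 0 255;-56 0 0 0 255;-63 0 0 0 255;-69 0 0 0 255;-74 0 0 0 255;-74 0 0 0 255;-74 0 0 0 255"

```text
time: 5.0
ee_pos: [0.4662, 0.0772, 0.1491]
tcp_rot: [-180.0, 0.0, 93.0]
wrist_force: [0.0, 0.3, 0.8]
opening: -0.0002
grasp_force: 0.0
```

Run:
```python
from h import *
from workcell import bot,camera
import json
o=bot.get_obs();print(o['time'],o['tcp_rot'],1e3*U(o['ee_pos']))
P=[list(map(float,o['ee_pos'])),list(map(float,o['tcp_rot']))];json.dump(P,open('w3.json','w'))
w=camera('wrist');t=camera('top');s=camera('side')
for n,i in zip('wts',(w,t,s)):cv2.imwrite(f'pics/{n}3.png',i)
tz=cv2.resize(t[205:275,230:310],None,fx=5,fy=5,interpolation=cv2.INTER_CUBIC)
wz=cv2.resize(w,(480,360));H=np.zeros((360,880,3),np.uint8);H[:,:480]=wz;H[:350,480:]=tz[:,:400]
cv2.imwrite('pics/m3.png',H[:,:800+80][:, :800] if 0 else cv2.resize(H,(800,327)))
```

```text
5.0 [-1.79980768e+02  2.48329046e-02  9.30451272e+01] [-76.54667359  89.88849773 149.12645761]
```

View pics/m3.png

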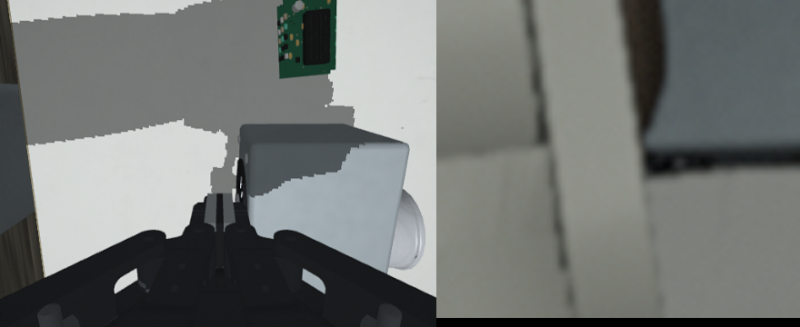

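Request:
send_rows:
  targets: "-5 0 0 0 255;-8 0 0 0 255;-10 0 0 0 255;-10 0 0 0 255;-10 0 0 0 255;10 0 0 0 255;30 0 -30 0 255;50 0 -80 0 255;0 -60 -85 0 255;-50 -120 -85 0 255;-106 -126 -85 0 255;-106 -126 -85 0 255;-106 -126 -85 0 255;-106 -126 -85 0 255;-106 -126 -85 0 255"

```text
time: 7.02
ee_pos: [0.3464, -0.0345, 0.2341]
tcp_rot: [-180.0, -0.0, 93.1]
wrist_force: [0.2, 0.2, -0.0]
opening: 0.0
grasp_force: 0.0
```

Run:
```python
from h import *
from workcell import bot,camera
import json
o=bot.get_obs();print(o['time'],o['tcp_rot'],1e3*U(o['ee_pos']))
P=[list(map(float,o['ee_pos'])),list(map(float,o['tcp_rot']))];json.dump(P,open('w4.json','w'))
w=camera('wrist');cv2.imwrite('pics/w4.png',w)
for p in([-77,45,192],[-60,50,108],[-55,45,60]):
    m=camera_model('wrist');T=np.eye(4);T[:3,:3]=Ro.from_euler('xyz',P[1],degrees=True).as_matrix();T[:3,3]=P[0];T=np.linalg.inv(T@np.array(m['T_tool_cam']));q=RU@(np.array(p)/1e3)+c;q=np.array(m['K'])@(T[:3,:3]@q+T[:3,3]);print(p,q[:2]/q[2])
cv2.imwrite('pics/w4z.png',cv2.resize(w[40:180,400:560],None,fx=4,fy=4,interpolation=cv2.INTER_CUBIC))
```

```text
7.025 [-1.79972022e+02 -9.80336862e-03  9.31356724e+01] [-202.22311988  -15.17337476  234.11844217]
[-77, 45, 192] [528.73652704 122.78877504]
[-60, 50, 108] [476.17189046 112.17293519]
[-55, 45, 60] [451.82522341 118.00806958]
```

View pics/w4z.png

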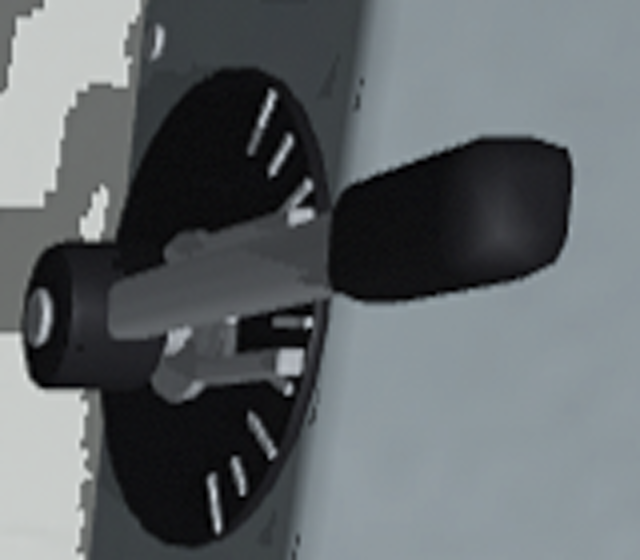

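The crop shows the arm from (115,311) to the grip foot (331,252), the grip end centre at about (565,205), the right prong tip at (290,362), and the fork roots at (185,245) and (178,385). The lever is still left of the mark.

Run:
```python
from h import *
import json
np.set_printoptions(precision=1,suppress=True)
P=json.load(open('w4.json'));Z=lambda u,v:(400-.37+u/4,40-.37+v/4)
f=lambda u,v,x:1e3*onux(wray(P,Z(u,v)),x)
for x in(-.077,-.082):
    a,b=f(115,311,x),f(331,252,x);e=f(565,205,x-.003);print(x,a,b,e,'arm ang',-np.arctan2((b-a)[1],(b-a)[2]).round(3),'from pivot b,e',[-np.arctan2(q[1]-45,q[2]-60).round(3) for q in(b,e)],'to end',-np.arctan2((e-a)[1],(e-a)[2]).round(3))
for x in(-.060,-.063):
    t=f(290,362,x);print('Rprong tip',t,'expected ang for mark:');v=t[1:]-[45,60];print(-np.arctan2(v[0],v[1])-np.arctan2(12.5,48), 'roots mid',(f(185,245,x)+f(178,385,x))/2)
print('hub',f(38,315,-.092),'dial L R',f(255,68,-.058),f(190,546,-.058))
```

```text
-0.077 [-77.   45.6  64.1] [-77.   55.8 145.9] [-80.   59.9 201. ] arm ang -0.125 from pivot b,e [np.float64(-0.125), np.float64(-0.105)] to end -0.105
-0.082 [-82.   45.8  76.6] [-82.   55.6 155.2] [-85.   59.5 208.2] arm ang -0.125 from pivot b,e [np.float64(-0.111), np.float64(-0.098)] to end -0.104
Rprong tip [-60.   37.  105.8] expected ang for mark:
-0.08265556514285033 roots mid [-60.   44.6  58.1]
Rprong tip [-63.   37.3 111.5] expected ang for mark:
-0.10684375904747762 roots mid [-63.   44.7  64.8]
hub [-92.   44.6  60.2] dial L R [-58.   92.5  73.4] [-58.   -3.9  71. ]
```

Request:
send_rows:
  targets: "60 0 0 0 255;120 0 0 0 255;120 62 0 0 255;120 125 0 0 255;120 125 50 0 255;120 125 84 0 255;120 125 84 0 255;108 125 84 0 255;101 125 84 0 255;97 125 84 0 255;95 125 84 0 255;93 125 84 0 255;93 125 84 0 255;93 125 84 0 255;93 125 84 0 255"

```text
time: 8.95
ee_pos: [0.4663, 0.0646, 0.1513]
tcp_rot: [179.9, -0.0, 93.1]
wrist_force: [-0.4, 1.5, 7.0]
opening: -0.0001
grasp_force: 0.8
```

Request:
send_rows:
  targets: "10 0 0 0 255;25 0 0 0 255;25 0 -50 0 255;25 0 -75 0 255;10 42 -75 0 255;-23 42 -75 0 255;-23 42 -75 0 255;-23 42 -30 0 255;-23 42 0 0 255;-23 42 0 0 255;-23 42 0 0 255"

```text
time: 10.32
ee_pos: [0.5094, 0.0443, 0.1517]
tcp_rot: [179.9, -0.0, 93.1]
wrist_force: [-0.2, -0.4, -0.2]
opening: 0.0003
grasp_force: 0.0
```

Run:
```python
from h import *
from workcell import bot
o=bot.get_obs();print(o['time'],o['tcp_rot'],1e3*U(o['ee_pos']),o['wrist_force'])
```

```text
10.325 [ 1.79919703e+02 -9.40330617e-03  9.30922207e+01] [-35.15086754  54.69631511 151.7008104 ] [-0.20018457 -0.37880319 -0.17782111]
```

Request:
send_rows:
  targets: "0 0 -50 0 255;0 0 -82 0 255;-20 -50 -82 0 255;-45 -110 -82 0 255;-70 -167 -82 0 255;-70 -167 -82 0 255;-70 -167 -82 0 255;-70 -167 -82 0 255"

```text
time: 11.32
ee_pos: [0.3471, -0.0348, 0.2326]
tcp_rot: [180.0, -0.0, 93.1]
wrist_force: [-0.6, 0.2, 0.0]
opening: 0.0002
grasp_force: 0.0
```

Run:
```python
from h import *
from workcell import bot,camera
import json
o=bot.get_obs();print(o['time'],o['tcp_rot'],1e3*U(o['ee_pos']))
P=[list(map(float,o['ee_pos'])),list(map(float,o['tcp_rot']))];json.dump(P,open('w5.json','w'))
w=camera('wrist');cv2.imwrite('pics/w5.png',w)
cv2.imwrite('pics/w5z.png',cv2.resize(w[40:180,400:560],None,fx=4,fy=4,interpolation=cv2.INTER_CUBIC))
```

```text
11.325 [ 1.79977871e+02 -4.27488495e-03  9.30939496e+01] [-201.57456173  -15.53814579  232.62914881]
```

View pics/w5z.png

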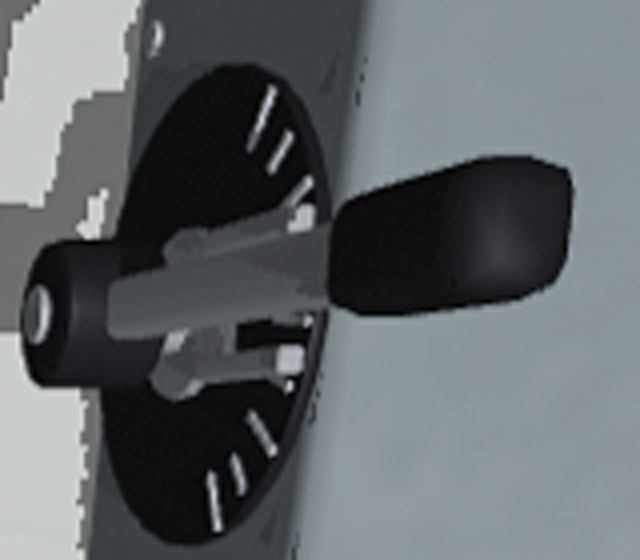

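The crop shows both prong tips at (302,216) and (291,360), the arm centre from (115,310) to (328,264), and the grip end centre at about (565,224).

Run:
```python
from h import *
import json
np.set_printoptions(precision=1,suppress=True)
P=json.load(open('w5.json'));Z=lambda u,v:(400-.37+u/4,40-.37+v/4)
f=lambda u,v,x:1e3*onux(wray(P,Z(u,v)),x)
for x in(-.060,-.062):
    a,b=f(302,216,x),f(291,360,x);m=(a+b)/2;print(a,b,np.linalg.norm(a-b),m,[-np.arctan2(m[1]-k,m[2]-60).round(3) for k in(44.3,45)],'perp',np.arctan2((a-b)[2],(a-b)[1]))
a,b,e=f(115,310,-.082),f(328,264,-.082),f(565,224,-.070);print(a,b,e,[-np.arctan2(q[1]-k,q[2]-60).round(3) for q in(b,e) for k in(44.3,45)],-np.arctan2((b-a)[1],(b-a)[2]))
```

```text
[-60.   62.6 103.2] [-60.   37.  106.2] 25.784787047791124 [-60.   49.8 104.7] [np.float64(-0.123), np.float64(-0.107)] perp -0.11880177667407675
[-62.   62.4 107. ] [-62.   37.2 110. ] 25.420737652912322 [-62.   49.8 108.5] [np.float64(-0.113), np.float64(-0.099)] perp -0.11880177667407647
[-82.   45.5  77.3] [-82.   53.4 154.8] [-70.   57.8 186.9] [np.float64(-0.096), np.float64(-0.089), np.float64(-0.106), np.float64(-0.101)] -0.10136389027459747
```

Request:
send_rows:
  targets: "30 60 0 0 255;50 110 0 0 255;70 167 0 0 255;70 167 0 0 255;70 167 50 0 255;70 167 82 0 255;70 167 82 0 255;70 160 82 0 255;70 153 82 0 255;70 149 82 0 255;70 145 82 0 255;70 142 82 0 255;70 139 82 0 255;70 137 82 0 255;70 135 82 0 255;70 135 82 0 255"

```text
time: 13.38
ee_pos: [0.4771, 0.0419, 0.1511]
tcp_rot: [179.9, -0.0, 93.1]
wrist_force: [-0.0, -0.7, -0.4]
opening: 0.0002
grasp_force: 0.0
```

Run:
```python
from h import *
from workcell import bot,camera
o=bot.get_obs();print(o['time'],o['tcp_rot'],1e3*U(o['ee_pos']),o['wrist_force'],o['torque'])
```

```text
13.375 [ 1.79942018e+02 -9.32323136e-04  9.30526588e+01] [-67.58110244  54.00721104 151.08521095] [-0.00739083 -0.7439735  -0.44528734] [ 0.00482835 -0.01342461  0.09111208]
```

Request:
send_rows:
  targets: "0 15 0 0 255;0 15 -50 0 255;0 15 -82 0 255;0 -40 -82 0 255;-40 -100 -82 0 255;-70 -150 -82 0 255;-70 -150 -82 0 255;-70 -150 -82 0 255;-70 -150 -82 0 255"

```text
time: 14.5
ee_pos: [0.3321, -0.0357, 0.232]
tcp_rot: [-180.0, -0.0, 93.1]
wrist_force: [-0.3, 0.0, -0.4]
opening: -0.0003
grasp_force: 0.0
```

Run:
```python
from h import *
from workcell import bot,camera
import json
o=bot.get_obs();print(o['time'],o['tcp_rot'],1e3*U(o['ee_pos']))
P=[list(map(float,o['ee_pos'])),list(map(float,o['tcp_rot']))];json.dump(P,open('w6.json','w'))
w=camera('wrist');cv2.imwrite('pics/w6.png',w)
cv2.imwrite('pics/w6z.png',cv2.resize(w[40:180,400:560],None,fx=4,fy=4,interpolation=cv2.INTER_CUBIC))
```

```text
14.5 [-1.79958876e+02 -1.33702101e-02  9.30902097e+01] [-216.55252662  -15.56761699  232.01060316]
```

View pics/w6z.png

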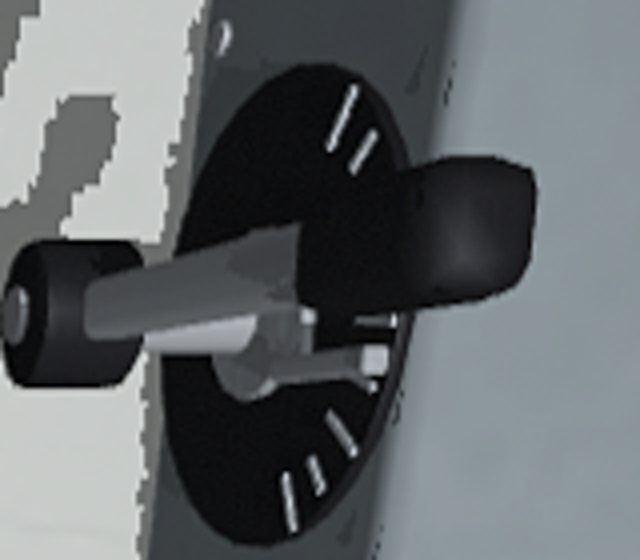

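The lever is out, with the shaft showing. The arm runs from (90,309) to (297,264) and the grip end centre is at about (530,224).

Run:
```python
from h import *
import json
np.set_printoptions(precision=1,suppress=True)
P=json.load(open('w6.json'));Z=lambda u,v:(400-.37+u/4,40-.37+v/4)
f=lambda u,v,x:1e3*onux(wray(P,Z(u,v)),x)
a,b,e=f(90,309,-.102),f(297,264,-.102),f(530,224,-.090);print(a,b,e,[-np.arctan2(q[1]-k,q[2]-60).round(3) for q in(b,e) for k in(44.3,45)],-np.arctan2((b-a)[1],(b-a)[2]))
```

```text
[-102.    45.7   75.9] [-102.    53.4  154.7] [-90.   57.8 186.9] [np.float64(-0.096), np.float64(-0.088), np.float64(-0.106), np.float64(-0.1)] -0.09713756784992474
```

Request:
send_rows:
  targets: "-40 20 0 0 255;-69 60 0 0 255;-69 110 0 0 255;-69 150 30 0 255;-69 150 67 0 255;-69 150 67 0 255;-69 160 67 0 255;-69 170 67 0 255;-69 177 67 0 255;-69 184 67 0 255;-69 191 67 0 255;-69 198 67 0 255;-69 205 67 0 255;-69 211 67 0 255;-69 216 67 0 255;-69 220 67 0 255;-69 220 67 0 255;-69 220 67 0 255"

```text
time: 16.8
ee_pos: [0.5546, -0.0932, 0.1654]
tcp_rot: [180.0, 0.0, 93.1]
wrist_force: [-0.1, -0.3, 0.4]
opening: -0.0
grasp_force: 0.0
```

Run:
```python
from h import *
from workcell import bot,camera
o=bot.get_obs();print(o['time'],1e3*U(o['ee_pos']),o['wrist_force'])
```

```text
16.8 [  2.4896038  -85.03756284 165.35540252] [-0.13784499 -0.32615981  0.43879279]
```

Keep pushing in small steps until the stop is felt.

Request:
send_rows:
  targets: "0 2 0 0 255;0 3 0 0 255;0 4 0 0 255;0 4 0 0 255"

```text
time: 17.3
ee_pos: [0.5585, -0.093, 0.1652]
tcp_rot: [-180.0, 0.0, 93.1]
wrist_force: [-0.9, -0.7, -1.2]
opening: 0.0004
grasp_force: 0.5
```

Request:
send_rows:
  targets: "0 1 0 0 255;0 2 0 0 255;0 3 0 0 255;0 3 0 0 255"

```text
time: 17.8
ee_pos: [0.5596, -0.0929, 0.1651]
tcp_rot: [-179.8, -0.0, 93.0]
wrist_force: [-10.9, -0.5, 2.6]
opening: -0.0001
grasp_force: 6.2
```

Request:
send_rows:
  targets: "0 1 0 0 255;0 2 0 0 255;0 2 0 0 255"

```text
time: 18.18
ee_pos: [0.56, -0.0929, 0.1651]
tcp_rot: [-179.6, -0.0, 93.0]
wrist_force: [-20.5, -1.8, 6.2]
opening: 0.0002
grasp_force: 10.8
```

Request:
send_rows:
  targets: "0 -15 0 0 255;0 -50 0 0 255;0 -60 -60 0 255;0 -120 -75 0 255;-30 -180 -75 0 255;-60 -240 -75 0 255;-60 -240 -75 0 255;-60 -240 -75 0 255;-60 -240 -75 0 255"

```text
time: 19.3
ee_pos: [0.3279, -0.1651, 0.2402]
tcp_rot: [180.0, -0.0, 93.1]
wrist_force: [0.2, -0.2, 0.2]
opening: 0.0001
grasp_force: 0.0
```

Run:
```python
from h import *
from workcell import bot,camera
o=bot.get_obs();print(o['time'],o['wrist_force'])
t=camera('top');s=camera('side');cv2.imwrite('pics/t7.png',t);cv2.imwrite('pics/s7.png',s)
a=cv2.resize(t[175:285,190:360],(400,259),interpolation=cv2.INTER_CUBIC);b=cv2.resize(s[150:300,230:360],(390,450),interpolation=cv2.INTER_CUBIC)
H=np.zeros((450,790,3),np.uint8);H[:259,:400]=cv2.convertScaleAbs(a,alpha=1.8,beta=10);H[:,400:]=b;cv2.imwrite('pics/m7.png',H)
```

```text
19.3 [ 0.16726465 -0.19390736  0.18556689]
```

View pics/m7.png

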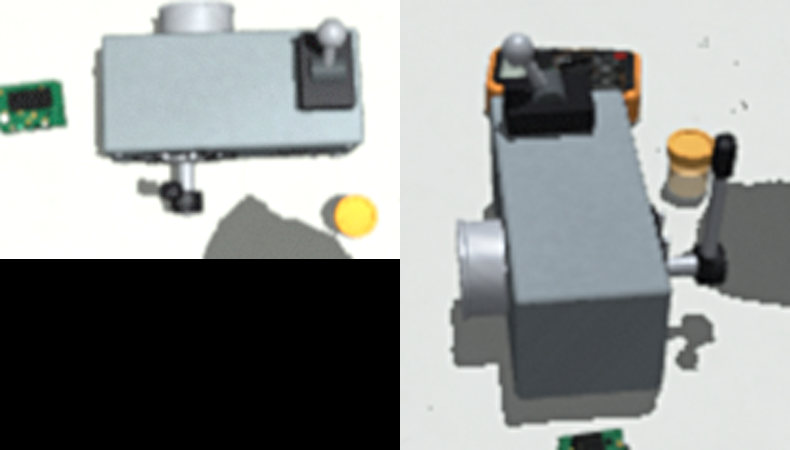

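The ball now leans to the back (left panel (330,33), right panel (517,45)). The lever is out and nearly upright, and the jar, boards and meter have not moved. I'm handing the job in.

```bash
python3 -c "
from workcell import ticket;print(ticket.job_done())"
```

```text
the job is handed in; nothing more can be done
None
```

The job is handed in after about 19 s: the lever was centred on the mark (about -0.10 rad against about -0.11) and pulled out to its locked position at the same angle, then the switch was pushed to its back stop, and the jar, boards and multimeter did not appear to move.

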